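# Index the decoy on the carving turntable

## Task

The carver wants the roughed-out decoy turned one station on: pull the spring index pin of the carving turntable up, right out of its hole, swing the table anticlockwise seen from above, and let the pin drop fully home into the very next hole by its own spring, then let go. The stations are clamped wherever the carver wants them, so find the hole by feel: once clear of the old hole let the pin ride on the plate and swing on until it drops in. Never press the pin hard on to the plate or wrench it sideways in a hole, and leave the other things on the bench where they lie.

Things in the scene. Friction and masses are not known exactly. Their poses are not given: they have to be found in the camera images.
- stand: Cast base and steel index plate of the carving turntable, bolted to the bench. Origin on the bench at the table's vertical axis, z up. Plate: 310 mm diameter, top 32 mm above the bench. The index holes (9.5 mm) lie on a circle of 130 mm radius about the axis; the first hole lies towards this body's -y.
- table_axis (a point): Point on the turntable's vertical axis, 32 mm above the bench (height of the index plate's top). Above it turns a 144 mm aluminium face plate with a radial index arm that carries the plunger over the hole circle.
- first_hole (a point): Mouth of the bronze-bushed hole the pin sits in at the start, in the plate's top. The very next hole anticlockwise is in an adjustable station shoe, an arc-shaped steel plate clamped flush with the plate by two screws: 0.47 to 0.79 rad (27 to 45 deg) on, elsewhere each time, not measured. Between the two the pin rides on an unbroken level surface. 72 deg on is a further hole: too far.
- pin_knob (a point): Centre of the black pull knob of the index pin, an upright cylinder 26 mm in diameter, 30 mm high (point half-way up, 98 mm above the bench at the start), 130 mm from the table's axis. It turns with the table: its x axis is tangential (anticlockwise), its -y axis points radially outward, z up. 78 mm clear from its axis to the decoy's side.
- housing (a point): Centre of the plunger housing under the knob: a steel block 46 mm (tangential, its x axis) by 36 mm (radial) and 40 mm high, 42 to 82 mm above the bench, on the end of the index arm. It turns with the table; the pin slides in it. Anything rubbing on the knob hinders the pin from rising and dropping.
- handle (a point): The turning handle, made to swing the table by: an upright turned-wood peg 24 mm in diameter, from 54 to 126 mm above the bench (this point on its axis, 100 mm up), fixed on a second arm 150 mm from the table's axis and 60 deg anticlockwise of the knob. 68 mm clear from its axis to the decoy, which is nowhere higher than 140 mm.
- decoy (a point): Middle of the roughed-out decoy body of pale wood screwed on the face plate, 226 mm long (along the x axis, tail to -x, across the index arm), 104 mm wide, from 58 to 140 mm above the bench. It turns with the table.
- turntable (a joint): Angle of the table from its start, rad, positive anticlockwise seen from above; 0 with the pin in the first hole. It turns stiffly: about 3.5 N at the pin circle, up to 6 N with the pin riding on the plate, and stays where it is left.
- pin (a joint): How far the index pin (8 mm, slightly chamfered at its end) is drawn up, m: 0 fully home, 0.016 at its stop. A spring pulls it down with about 4.5 N when home, 10 N at the stop. It stands 9 mm deep in the first hole, so it is clear above 0.009 and reads 0.008 to 0.009 when it rides on the plate.
- mallet: Bystander: turned wooden carving mallet, 88 mm wide and 234 mm high, standing on its head; origin under its centre.
- head_blank: Bystander: sawn duck-head blank of pale wood, about 105 by 85 mm and 36 mm high, lying flat; origin under the cheek's centre.
- rasp: Bystander: flat steel rasp with a wooden handle, 310 mm long, 24 mm high, lying along its x axis; origin on the bench 5 mm from its middle.
- brush: Bystander: bench brush lying along its x axis; origin under its centre.

How it is judged:
By the outcome, as a careful person would: the job done as asked, in the order asked, and still so for the second after the job is handed in, with the robot touching nothing.
It also fails if it takes over 58 s, if anything falls off the work surface, if the arm or the gripper's body presses on something with over 40 N, if the wrist force passes 120 N, or if a joint passes its speed limit or range.

## Robot

A 6-joint arm with a two-finger parallel gripper is mounted at the origin on the work surface. World frame = base frame: x ahead of the robot, y to its left, z up, the work surface at z = 0. Lengths are in m, angles in rad, forces in N, time in s.
With the tool pointing down it reaches from about 0.3 to 0.775 m from the base axis. Payload 14.6 kg.
Tool frame: the origin (TCP) lies midway between the tips of the shut fingers; the grasp point (between the pads) lies 19 mm behind it (arm.pinch_z is the distance from the TCP to the grasp point, in m); z points along the fingers, y is the direction in which the jaws open and shut (so a half turn about z gives the same grasp; the last joint's range is limited). The gripper opens to 94 mm and grips with 3 to 60 N. Pads are 16 mm wide; open, the fingers measure 119 mm over their backs; the gripper's body (75 mm by 177 mm) begins 78 mm behind the grasp point.
Start: joints at [1.087, 0.3, 1.521, -0, 1.321, -0.067], TCP at [0.223, 0.503, 0.168] pointing down, gripper open.
Joint ranges: [-3.03, 3.03], [-0.79, 2.21], [0.23, 2.52], [-1.04, 4.18], [0, 3.07], [-2.55, 2.55]. Speed limits (rad/s): [2.22, 2.22, 2.57, 3.14, 3.14, 3.14].

## Interface

Orientations are given as a unit quaternion [w, x, y, z].
In Python, from cell import arm gives the robot as it stands.
- The arm moves only by the shell command python3 -m pendant 'ROWS' [OPENING] [FORCE]. ROWS is JSON, a list of rows, each a list of 4 numbers: the shift along the world's x, y, z in cm, then the turn about the world's z in degrees. A call has 1 to 8 rows; each row is the pose to reach, as a shift and turn from the pose commanded when the call began; what a row does not reach only later rows make up. A row lasts 1/10 s, in which the tool goes at most 50 mm and 8.59 degrees, less where a joint would pass 70% of its speed; a pose out of reach is approached as far as the arm can. A call with a gripper value outside its range is refused whole. OPENING is the gripper's target within -1 to 1 (shut at 1, half-way at 0, fully open at -1), set as the call begins (- or left out, the last holds). The fingers move at their own pace and stop on an object; FORCE is the grip in N (left out, the last holds). Time passes only in rows, so rows that repeat a pose let the fingers close. It gives the time, the measured TCP pose, the force and the opening at its end, in the units of the state.
- arm.get_state(): the state, without advancing time (a new reading comes with each control period).
- arm.snapshot(name): name is "scene" or "top" or "wrist"; returns the picture (384x512x3 uint8, blue, green, red); there is no depth.
- arm.calibration(name): a dict with "fov_y" (degrees; the focal length in pixels is half the picture's height over the tangent of half this angle, whatever the lens; pixels are square), "cx", "cy" (the principal point, pixels), "dist_coeffs" ([k1, k2, p1, p2, k3] as OpenCV has them; the pictures are not rectified), "R" (3x3) and "t" (3): a world point X has camera coordinates R X + t; the wrist camera has in their place "T_tool_cam" (4x4, takes a point from camera to tool coordinates, whose origin is the TCP and whose axes are the flange's). Camera axes: x right, y down, z forward; pixel columns grow to the right and rows downward; lengths in m; the calibration is good to about 2 mm. A picture is of the moment at which its call begins: read the wrist's pose just before it. calibration takes no time and is no camera call.
- arm.job_done(): hands the job in, once; it reports no verdict.
Trained networks look in the newest picture that a camera, given by its name, has taken for a name from the list of things; names that differ only in an ending like _2 or _b are one class to them, and where a whole thing is asked for, a point or a joint stands for the part that bears it (a point fixed in the world has none). Each returns a list of dicts, best first, with "score" (0 to 1); they miss things now and then, are a little off and sometimes report something else, mostly with a low value. They report only what shows in the picture. A call takes as long as a camera call.
- arm.boxes_of(camera, query): "position" ([x, y, z] in m, in the coordinates of the camera as it stood for that picture, good to about 4 mm: the middle of the surface that is visible of it).
The state is a dict: "clock": time; "q": joint angles; "joint_velocities": joint speeds; "joint_torque": joint torques, N m; "tcp_pos": TCP position; "ee_rot": TCP orientation; "contact_force": force on the tool from outside, world axes, zero at the start; "wrist_torque": the same for the moment, N m; "gripper_width": finger opening in m.
Only numpy, scipy, OpenCV 4.12 (cv2) and the standard library are available. Lean on these libraries where they do the work, as an engineer would, in place of code of your own. Each camera call takes 0.05 s, during which the arm holds its last target. There are 200 camera calls.

## Working session

There is one attempt and no reset: what is moved stays moved. The work goes in short steps, Python scripts to look and compute and a shell command to move; the robot and the scene stay as the last step left them, time stands still between calls to the robot, and variables do not carry over. Pictures are saved under pics/ and viewed, on a budget of 10 in all, crops included, one or two more only if the job needs it, and the job is handed in when it is done.

```bash
ls; mkdir -p pics
cat > h.py <<'E'
import numpy as np, cv2
from cell import arm
def toworld(cam,p):
    c=arm.calibration(cam); return np.array(c["R"]).T@(np.array(p)-np.array(c["t"]))
def proj(cam,X):
    c=arm.calibration(cam); f=192/np.tan(np.radians(c["fov_y"])/2)
    K=np.array([[f,0,c["cx"]],[0,f,c["cy"]],[0,0,1]])
    return cv2.projectPoints(np.array(X,float).reshape(-1,3),cv2.Rodrigues(np.array(c["R"]))[0],np.array(c["t"],float),K,np.array(c["dist_coeffs"],float))[0].reshape(-1,2)
E
python3 - <<'E'
from h import *
for cam in("scene","top"):
    im=arm.snapshot(cam); cv2.imwrite(f"pics/{cam}1.png",im)
    for n in("pin_knob","housing","handle","decoy","stand","mallet","head_blank","rasp","brush"):
        r=arm.boxes_of(cam,n)
        print(cam,n,[(round(d["score"],2),toworld(cam,d["position"]).round(3).tolist()) for d in r[:2]])
s=arm.get_state();print(s["clock"],s["tcp_pos"],s["ee_rot"],s["gripper_width"])
E
```

```text
pics
scene pin_knob [(0.38, [0.489, -0.073, 0.107])]
scene housing [(0.59, [0.511, 0.032, 0.107]), (0.22, [0.721, 0.42, 0.014])]
scene handle [(0.94, [0.509, 0.036, 0.111])]
scene decoy [(0.61, [0.517, 0.035, 0.111]), (0.5, [0.509, -0.376, 0.017])]
scene stand [(0.61, [0.527, 0.047, 0.035])]
scene mallet [(0.61, [0.488, 0.45, 0.11]), (0.57, [0.488, -0.076, 0.109])]
scene head_blank [(0.75, [0.739, -0.289, 0.035]), (0.43, [0.509, -0.378, 0.016])]
scene rasp [(0.96, [0.512, -0.378, 0.016])]
scene brush [(0.8, [0.72, 0.422, 0.018])]
top pin_knob []
top housing [(0.85, [0.484, 0.042, 0.121])]
top handle [(0.59, [0.485, 0.045, 0.119])]
top decoy [(0.65, [0.484, 0.042, 0.122])]
top stand [(0.96, [0.474, 0.057, 0.033])]
top mallet [(0.64, [0.466, 0.442, 0.111])]
top head_blank [(0.58, [0.72, -0.279, 0.039])]
top rasp [(0.72, [0.493, -0.39, 0.013]), (0.38, [0.486, 0.044, 0.121])]
top brush [(0.74, [0.71, 0.423, 0.018]), (0.43, [0.483, 0.043, 0.117])]
1.0 [0.22265432 0.50290854 0.16832858] [ 9.78935210e-06  2.06889329e-01  9.78364352e-01 -2.22772361e-05] 0.09393088865850555
```

View images.

View pics/top1.png

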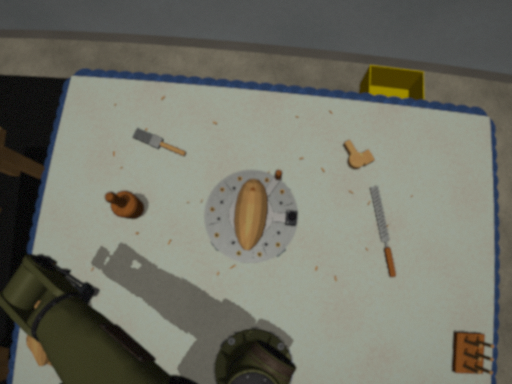

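View pics/scene1.png

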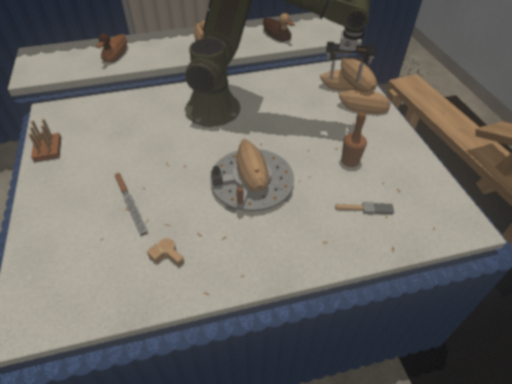

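Run:
```python
import cv2,numpy as np
a=cv2.imread("pics/top1.png")[162:272,195:310]; b=cv2.imread("pics/scene1.png")[130:220,200:305]
a=cv2.resize(a,(400,383),interpolation=3);b=cv2.resize(b,(400,343),interpolation=3)
b=cv2.copyMakeBorder(b,0,40,0,0,0)
cv2.imwrite("pics/crop.png",np.hstack([a,b]))
```

```text
(no output)
```

View pics/crop.png

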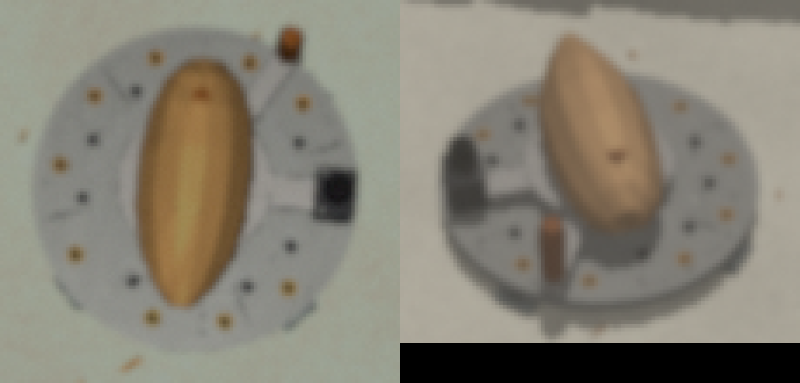

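```bash
cat > fit.py <<'E'
from h import *
from scipy.optimize import least_squares
T=lambda u,v:(195+u/3.478,162+v/3.478)
S=lambda u,v:(200+(u-400)/3.81,130+v/3.81)
def P(p,r,a,z): return [p[0]+r*np.cos(p[2]+a),p[1]+r*np.sin(p[2]+a),z]
obs=[("top",0,0,.032,T(195,189)),("top",.13,0,.113,T(337,187)),("top",.15,np.pi/3,.126,T(290,35)),
("scene",.13,0,.113,S(461,145)),("scene",.15,np.pi/3,.126,S(552,221))]
W=[1,1,1,1,1]
def res(p): return np.concatenate([proj(c,P(p,r,a,z))[0]-o for c,r,a,z,o in obs])
s=least_squares(res,[.47,.05,-np.pi/2]); p=s.x
print(p,np.degrees(p[2]),s.fun.round(2))
print("knob",P(p,.13,0,.098),"handle",P(p,.15,np.pi/3,.1))
# back-project holes in top at z=.032
for u,v in[(303,103),(298,142),(250,63),(288,287),(290,245),(224,321),(155,58)]:
    f=lambda x:proj("top",[x[0],x[1],.032])[0]-T(u,v)
    x=least_squares(f,p[:2]).x-p[:2]; print((u,v),np.hypot(*x).round(3),(np.degrees(np.arctan2(x[1],x[0])-p[2])).round(1))
E
python3 fit.py
```

```text
[ 0.48234079  0.05609274 -1.54714439] -88.64484399351889 [-0.42 -0.8   0.37 -0.54 -0.85 -0.03 -1.05 -1.25 -0.36 -0.32]
knob [np.float64(0.4854152543903257), np.float64(-0.07387090224246143), 0.098] handle [np.float64(0.6139819965495594), np.float64(-0.015814095487687925), 0.1]
(303, 103) 0.132 42.0
(298, 142) 0.108 27.6
(250, 63) 0.131 70.2
(288, 287) 0.13 -42.5
(290, 245) 0.106 -27.1
(224, 321) 0.129 -72.7
(155, 58) 0.13 111.3
```

```bash
python3 -m pendant '[[2,-4.5,2,-8],[4,-9,4,-16],[6,-13.5,6,-24],[8,-18,8,-32],[10,-22.5,8,-40],[12,-27,8,-48],[14,-31.5,8,-56],[16,-36,8,-64.7]]' -1
python3 -m pendant '[[2,-4.5,0,0],[4,-9,0,0],[6,-13.5,0,0],[8,-18,0,0],[10.2,-21.7,0,0],[10.2,-21.7,0,0],[10.2,-21.7,0,0]]'
python3 - <<'E'
from h import *
s=arm.get_state();print(s["clock"],s["tcp_pos"],s["ee_rot"],s["contact_force"])
im=arm.snapshot("wrist");cv2.imwrite("pics/w1.png",im)
c=arm.calibration("wrist");print(c)
q=s["ee_rot"]
from scipy.spatial.transform import Rotation as R
M=R.from_quat([q[1],q[2],q[3],q[0]]).as_matrix()
np.savez("w1.npz",M=M,t=s["tcp_pos"])
print(M.round(3))
for n in("pin_knob","handle"):
  for d in arm.boxes_of("wrist",n)[:2]:
    X=np.array(c["T_tool_cam"])@np.r_[d["position"],1]
    print(n,d["score"],M@X[:3]+s["tcp_pos"])
E
```

```text
clock: 1.8
tcp_pos: [0.3794, 0.149, 0.2487]
ee_rot: [0.0, 0.7, 0.714, 0.0]
contact_force: [1.0, -0.5, 0.3]
gripper_width: 0.094
clock: 2.5
tcp_pos: [0.481, -0.0664, 0.248]
ee_rot: [-0.0, 0.698, 0.716, -0.0]
contact_force: [0.1, 0.9, -0.1]
gripper_width: 0.0941
2.5 [ 0.48096389 -0.0663648   0.24797263] [-4.05190079e-04  6.98151269e-01  7.15950147e-01 -1.68806692e-04] [ 0.10515025  0.88470231 -0.05723928]
{'fov_y': 65.9057164368844, 'cx': 262.52747763603463, 'cy': 189.41361785102504, 'dist_coeffs': array([-0.07866013,  0.        ,  0.        ,  0.        ,  0.        ]), 'T_tool_cam': array([[-3.34867343e-04, -9.57675419e-01, -2.87850100e-01,
         8.36184295e-02],
       [ 9.99999273e-01, -6.54020129e-04,  1.01258225e-03,
         3.39173658e-04],
       [-1.15798489e-03, -2.87849551e-01,  9.57674942e-01,
        -2.15353649e-01],
       [ 0.00000000e+00,  0.00000000e+00,  0.00000000e+00,
         1.00000000e+00]])}
[[-0.025  1.    -0.001]
 [ 1.     0.025  0.   ]
 [ 0.    -0.001 -1.   ]]
pin_knob 0.93 [ 0.4851074  -0.06773076  0.11164786]
pin_knob 0.4 [ 0.36915319 -0.4160305   0.0210655 ]
handle 0.7 [0.48396932 0.04638395 0.12239391]
```

View pics/w1.png

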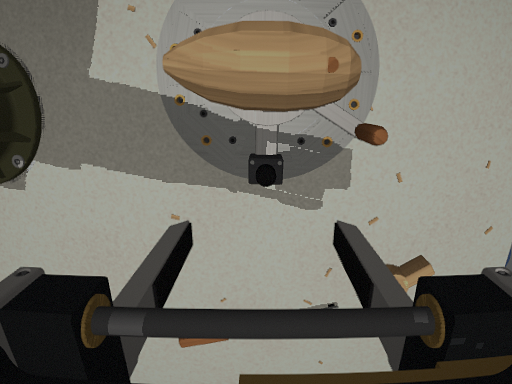

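```bash
cat > fitw.py <<'E'
from h import *
from scipy.optimize import least_squares
def bp(u,v,z,f="w1.npz"):
    d=np.load(f);c=arm.calibration("wrist");F=192/np.tan(np.radians(c["fov_y"])/2)
    K=np.array([[F,0,c["cx"]],[0,F,c["cy"]],[0,0,1]])
    n=cv2.undistortPoints(np.array([[[u,v]]],float),K,np.array(c["dist_coeffs"]))[0,0]
    T=c["T_tool_cam"]; r=d["M"]@T[:3,:3]@np.r_[n,1]; o=d["M"]@T[:3,3]+d["t"]
    return o+r*(z-o[2])/r[2]
if __name__=="__main__":
    kn=bp(265,175,.113);ha=bp(375,134,.126)
    H=[bp(*p,.032) for p in[(327,142),(354.5,104),(358,35.5),(180,99.5),(206.5,140)]]
    # fit axis from holes + knob + handle radii
    f=lambda p:[np.hypot(*(h[:2]-p))-.13 for h in H]+[np.hypot(*(kn[:2]-p))-.13,np.hypot(*(ha[:2]-p))-.15]
    s=least_squares(f,[.482,.056]);p=s.x
    a=lambda X:np.degrees(np.arctan2(X[1]-p[1],X[0]-p[0]))
    print("knob",kn,"handle",ha,"axis",p,s.fun.round(4));print(a(kn),a(ha)-60,[a(h)for h in H])
E
python3 fitw.py; python3 -c "
import cv2;i=cv2.imread('pics/w1.png')[90:200,220:400];cv2.imwrite('pics/w1c.png',cv2.resize(i,None,fx=4.4,fy=4.4,interpolation=2))"
```

```text
knob [ 0.48466131 -0.06958384  0.113     ] handle [ 0.60874768 -0.01485681  0.126     ] axis [0.48497073 0.06002466] [ 0.0029  0.0021  0.0006 -0.0008  0.0011 -0.0004 -0.0053]
-90.13678406081543 -91.17272181731548 [np.float64(-47.36649457835664), np.float64(-18.817180860155517), np.float64(21.614292619573988), np.float64(-160.68205695387857), np.float64(-130.76356207925903)]
```

View pics/w1c.png

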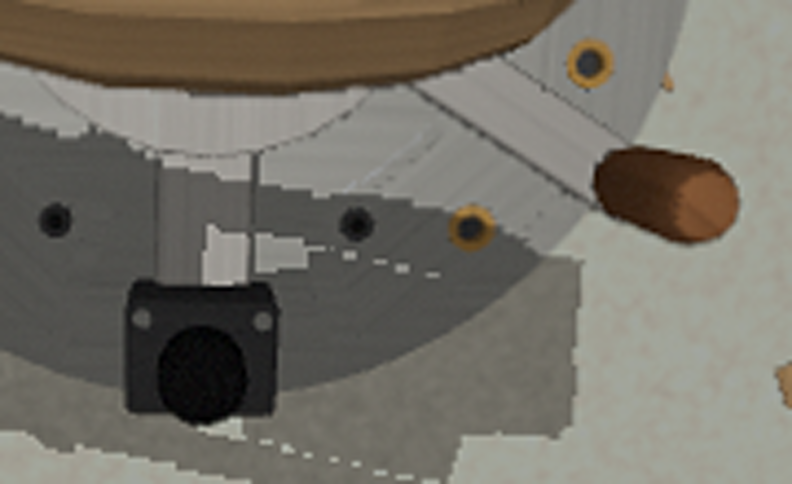

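```bash
sed -i 's/bp(265,175,.113);ha=bp(375,134,.126)/bp(266.1,175,.113);ha=bp(380.9,135.9,.126)/' fitw.py; python3 fitw.py
```

```text
knob [ 0.48600016 -0.06955058  0.113     ] handle [ 0.6159287  -0.01675849  0.126     ] axis [0.48637114 0.05873175] [ 0.001   0.0004 -0.0002  0.0001  0.001  -0.0017 -0.0001]
-90.16569480300834 -90.22837965895235 [np.float64(-47.434107226286706), np.float64(-18.477864939804835), np.float64(22.372612538854543), np.float64(-161.42327641656829), np.float64(-131.5965429874012)]
```

```bash
python3 -m pendant '[[0.5,-0.35,-4,-1.6],[0.5,-0.35,-8,-1.6],[0.5,-0.35,-11,-1.6],[0.5,-0.35,-13.5,-1.6],[0.5,-0.35,-15,-1.6],[0.5,-0.35,-15.8,-1.6],[0.5,-0.35,-15.8,-1.6],[0.5,-0.35,-15.8,-1.6]]' 
python3 -m pendant '[[0,0,0,0],[0,0,0,0],[0,0,0,0]]' 0.2 5
python3 -c "
from h import *
s=arm.get_state();print(s['clock'],s['tcp_pos'],s['contact_force'],s['gripper_width']);cv2.imwrite('pics/w2.png',arm.snapshot('wrist'))"
```

```text
clock: 3.45
tcp_pos: [0.4865, -0.0692, 0.0913]
ee_rot: [0.001, 0.707, 0.707, 0.0]
contact_force: [0.3, -0.4, 0.0]
gripper_width: 0.0937
clock: 3.75
tcp_pos: [0.4863, -0.0696, 0.0908]
ee_rot: [0.0, 0.708, 0.707, 0.0]
contact_force: [0.9, 0.6, 0.0]
gripper_width: 0.0733
3.75 [ 0.48627248 -0.06959969  0.09077183] [0.85598028 0.64344987 0.00686285] 0.07325109368937208
```

View pics/w2.png

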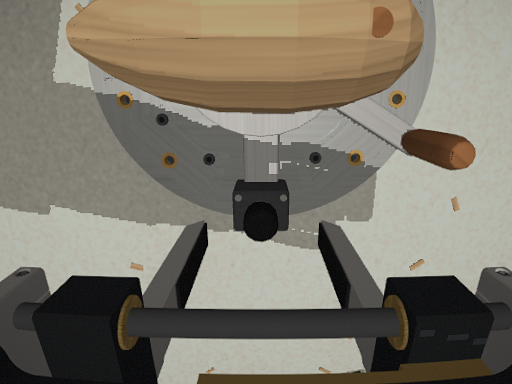

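Run:
```python
from h import *; from fitw import bp
from scipy.spatial.transform import Rotation as R
s=arm.get_state();q=s["ee_rot"];M=R.from_quat([q[1],q[2],q[3],q[0]]).as_matrix()
np.savez("w2.npz",M=M,t=s["tcp_pos"])
print("knob",bp(261,222,.113,"w2.npz"),"tcp",s["tcp_pos"])
print("knob lowest edge",bp(261,241,.113,"w2.npz"),"L/R",bp(244,222,.113,"w2.npz"),bp(278,222,.113,"w2.npz"))
print("hole",bp(355,157.5,.032,"w2.npz"), "tip",bp(208,222,s["tcp_pos"][2],"w2.npz"),bp(319,222,s["tcp_pos"][2],"w2.npz"))
```

```text
knob [ 0.48567111 -0.06792305  0.113     ] tcp [ 0.48620244 -0.06958185  0.09065357]
knob lowest edge [ 0.48562188 -0.08273018  0.113     ] L/R [ 0.47369369 -0.06790158  0.113     ] [ 0.4976492  -0.06795745  0.113     ]
hole [ 0.57424231 -0.03703957  0.032     ] tip [ 0.44380565 -0.07738934  0.09065357] [ 0.53129995 -0.07760739  0.09065357]
```

```bash
python3 -m pendant '[[-0.05,0.05,-0.25,0],[-0.05,0.05,-0.25,0],[-0.05,0.05,-0.25,0]]' 0.38 5
python3 -m pendant '[[0,0,0,0],[0,0,0,0]]' 0.7 4
python3 -m pendant '[[0,0,0,0],[0,0,0,0]]' 0.7 4
```

```text
clock: 4.1
tcp_pos: [0.4855, -0.069, 0.0877]
ee_rot: [-0.0, 0.708, 0.707, -0.0]
contact_force: [0.3, -0.5, 0.5]
gripper_width: 0.0458
clock: 4.3
tcp_pos: [0.4856, -0.0691, 0.0879]
ee_rot: [0.0, 0.708, 0.707, 0.0]
contact_force: [-0.9, -0.6, 0.8]
gripper_width: 0.0295
clock: 4.5
tcp_pos: [0.4856, -0.0691, 0.0879]
ee_rot: [0.0, 0.708, 0.707, 0.0]
contact_force: [-0.5, 0.4, -0.2]
gripper_width: 0.0154
```

```bash
python3 -c "
from h import *
s=arm.get_state();print(s['tcp_pos'],s['contact_force'],s['gripper_width']);cv2.imwrite('pics/w3.png',arm.snapshot('wrist'))"
```

```text
[ 0.48559586 -0.06905932  0.08785255] [-0.4791356   0.38840751 -0.21899133] 0.015352481932440489
```

View pics/w3.png

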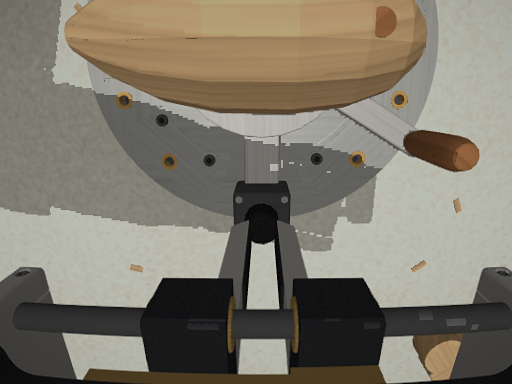

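Run:
```python
from h import *
from scipy.spatial.transform import Rotation as R
s=arm.get_state();q=s["ee_rot"];M=R.from_quat([q[1],q[2],q[3],q[0]]).as_matrix();t=np.array(s["tcp_pos"])
c=arm.calibration("wrist");F=192/np.tan(np.radians(c["fov_y"])/2)
K=np.array([[F,0,c["cx"]],[0,F,c["cy"]],[0,0,1]]);T=np.linalg.inv(c["T_tool_cam"])
def pw(X):
    X=(np.array(X).reshape(-1,3)-t)@M; C=X@T[:3,:3].T+T[:3,3]
    return cv2.projectPoints(C,np.zeros(3),np.zeros(3),K,c["dist_coeffs"])[0].reshape(-1,2)
im=cv2.imread("pics/w3.png"); k=3; im=cv2.resize(im[170:290,195:330],None,fx=k,fy=k,interpolation=2)
def dl(P,col):
    cv2.polylines(im,[((pw(P)-[195,170])*k).astype(int)],True,col,1)
a=np.linspace(0,2*np.pi,40)
for z,col in((.113,(0,255,0)),(.083,(0,160,0))): dl(np.c_[.486+.013*np.cos(a),-.070+.013*np.sin(a),0*a+z],col)
for sg in(1,-1):
    for z,col in((0,(0,0,255)),(-.038,(255,0,255))):
        B=np.array([[8e-3,sg*.0077,z],[-8e-3,sg*.0077,z],[-8e-3,sg*.0202,z],[8e-3,sg*.0202,z]]); dl(B@M.T+t,col)
sc=arm.snapshot("scene");cv2.imwrite("pics/scene3.png",sc)
b=cv2.resize(sc[95:215,185:305],(360,360),interpolation=2)
cv2.imwrite("pics/ov.png",np.hstack([im,b]))
```

```text
(no output)
```

View pics/ov.png

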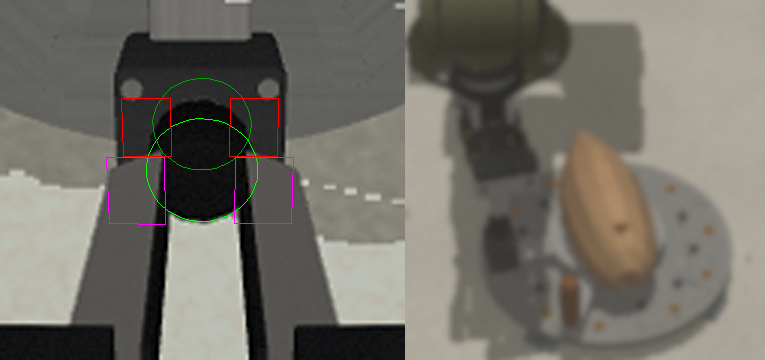

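```bash
python3 -m pendant '[[0,0,0,0],[0,0,0,0]]' 0.9 4
python3 - <<'E'
from h import *
for n in range(3):
    s=arm.get_state();print(s['clock'],s['gripper_width'])
    im=arm.snapshot("scene")
cv2.imwrite("pics/scene4.png",im)
t=arm.snapshot("top");w=arm.snapshot("wrist")
a=cv2.resize(im[130:200,195:265],(380,380),interpolation=2);b=cv2.convertScaleAbs(cv2.resize(w[195:265,225:300],(400,380),interpolation=2),alpha=3,beta=20)
cv2.imwrite("pics/c4.png",np.hstack([cv2.convertScaleAbs(a,alpha=1.8),b]))
E
```

```text
clock: 4.8
tcp_pos: [0.4856, -0.069, 0.0879]
ee_rot: [0.0, 0.708, 0.707, 0.0]
contact_force: [-0.4, -0.3, 0.7]
gripper_width: 0.0055
4.8 0.005454292989639171
4.85 0.004984244335092141
4.9 0.005021043662338759
```

View pics/c4.png

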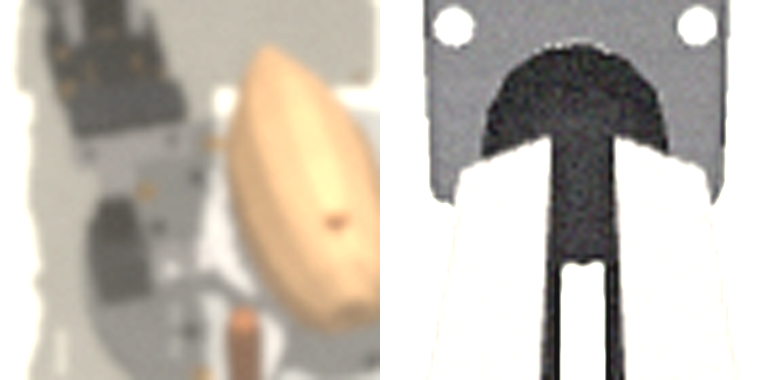

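```bash
python3 -m pendant '[[0,-1,3,0],[0,-3,6,0],[0,-7,8,0],[0,-7,8,0]]' 0.9 4
python3 - <<'E'
from h import *
s=arm.get_state();t=np.array(s["tcp_pos"]);print(t,s['gripper_width'])
sc=arm.snapshot("scene");tp=arm.snapshot("top");w=arm.snapshot("wrist")
p=proj("scene",[t,t+[0,0,.02],t+[0,0,.04]]);print(p)
u,v=p[0].astype(int);k=7
a=cv2.resize(sc[v-40:v+15,u-27:u+28],(385,385),interpolation=2)
for q in p: cv2.circle(a,tuple(((q-[u-27,v-40])*k+3).astype(int)),4,(0,0,255),1)
b=cv2.resize(w[190:265,225:300],(400,400),interpolation=2)[:385]
cv2.imwrite("pics/c5.png",np.hstack([a,b]))
E
```

```text
clock: 5.45
tcp_pos: [0.4865, -0.1424, 0.1705]
ee_rot: [0.002, 0.708, 0.706, 0.001]
contact_force: [-0.0, 0.2, -0.7]
gripper_width: 0.0044
[ 0.48650891 -0.14238547  0.17054884] 0.004387655716044498
[[193.74213568 158.40025049]
 [193.09640631 154.01133469]
 [192.43608319 149.52365969]]
```

View pics/c5.png

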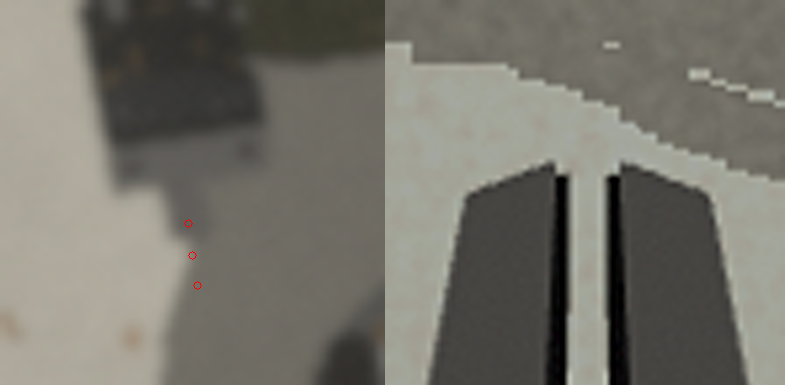

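```bash
python3 -c "
from cell import arm;print(arm.pinch_z)"; python3 -m pendant '[[0,3.5,0,0],[0,6.75,-2,0],[0,6.75,-5,0],[0,6.75,-7,0],[0,6.75,-8.5,0],[0,6.75,-8.5,0]]' -0.1 5
python3 -m pendant '[[0,0,-1,0],[0,0,-1.6,0],[0,0,-2,0],[0,0,-2,0]]'
```

```text
0.0188
clock: 6.2
tcp_pos: [0.484, -0.0702, 0.0804]
ee_rot: [-0.002, 0.707, 0.707, -0.001]
contact_force: [-1.0, -0.4, -0.2]
gripper_width: 0.049
clock: 6.6
tcp_pos: [0.4854, -0.0715, 0.0625]
ee_rot: [-0.0, 0.708, 0.707, -0.0]
contact_force: [1.1, -0.4, -0.6]
gripper_width: 0.0519
```

```bash
python3 -m pendant '[[0,0,0,0],[0,0,0,0],[0,0,0,0]]' 0.3 4;python3 -m pendant '[[0,0,0,0],[0,0,0,0],[0,0,0,0]]' 0.6 4;  python3 - <<'E'
from h import *
s=arm.get_state();print(s['clock'],s['contact_force'],s['gripper_width'])
im=arm.snapshot("scene");w=arm.snapshot("wrist")
a=cv2.resize(im[130:200,195:265],(380,380),interpolation=2);b=cv2.resize(w[180:280,210:310],(380,380),interpolation=2)
cv2.imwrite("pics/c6.png",cv2.convertScaleAbs(np.hstack([a,b]),alpha=1.8))
E
```

```text
clock: 6.9
tcp_pos: [0.4857, -0.0716, 0.0631]
ee_rot: [0.0, 0.708, 0.707, 0.0]
contact_force: [-0.4, 0.2, 0.3]
gripper_width: 0.0341
clock: 7.2
tcp_pos: [0.4855, -0.0716, 0.0629]
ee_rot: [-0.0, 0.708, 0.707, -0.0]
contact_force: [-1.1, -0.2, 2.2]
gripper_width: 0.0259
7.2 [-1.05475063 -0.18199926  2.22184362] 0.02588955455542617
```

View pics/c6.png

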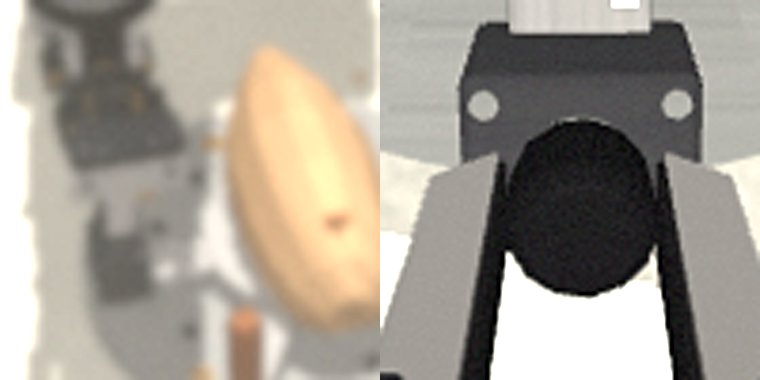

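```bash
python3 -m pendant '[[0,0,0,0],[0,0,0,0]]' 0.8 25;python3 -m pendant '[[0,0,0.3,0],[0,0,0.6,0],[0,0,0.9,0],[0,0,1.2,0],[0,0,1.25,0],[0,0,1.25,0]]'
```

```text
clock: 7.5
tcp_pos: [0.4856, -0.0716, 0.0629]
ee_rot: [0.0, 0.708, 0.707, -0.0]
contact_force: [-1.4, -0.7, 4.4]
gripper_width: 0.0254
clock: 8.1
tcp_pos: [0.4854, -0.0715, 0.0753]
ee_rot: [-0.0, 0.708, 0.707, -0.0]
contact_force: [0.8, -1.8, -9.5]
gripper_width: 0.0251
```

```bash
python3 -m pendant '[[0.45,0.01,0,2],[0.91,0.03,0,4],[1.36,0.07,0,6],[1.81,0.13,0,8],[2.26,0.20,0,10],[2.70,0.28,0,12],[2.70,0.28,0,12]]'
python3 -c "
from h import *
s=arm.get_state();print(s['clock'],s['contact_force'],s['gripper_width'],s['tcp_pos'])
w=arm.snapshot('wrist');cv2.imwrite('pics/w7.png',cv2.resize(w[100:290,190:400],None,fx=2.5,fy=2.5,interpolation=2))"
```

```text
clock: 8.8
tcp_pos: [0.5123, -0.0685, 0.0748]
ee_rot: [-0.001, 0.63, 0.777, -0.0]
contact_force: [0.8, -0.7, -9.6]
gripper_width: 0.0249
8.8 [ 0.81774703 -0.74456565 -9.55985568] 0.024941282984870944 [ 0.51233615 -0.0685276   0.07484478]
```

View pics/w7.png

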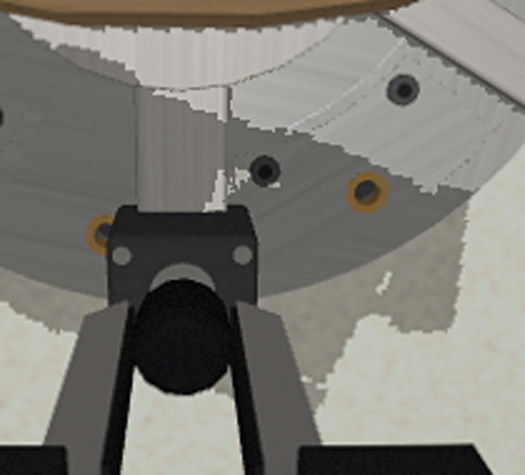

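```bash
python3 -m pendant '[[0,0,-0.12,0],[0,0,-0.24,0],[0,0,-0.24,0]]'
python3 -m pendant '[[0,0,0,0],[0,0,0,0],[0,0,0,0],[0,0,0,0]]' -0.1 5
```

```text
clock: 9.15
tcp_pos: [0.5124, -0.0686, 0.0728]
ee_rot: [-0.0, 0.63, 0.777, 0.0]
contact_force: [-0.9, 0.9, -7.9]
gripper_width: 0.0255
clock: 9.55
tcp_pos: [0.5129, -0.0689, 0.0734]
ee_rot: [0.0, 0.63, 0.777, 0.0]
contact_force: [0.2, -0.2, -0.4]
gripper_width: 0.0509
```

```bash
python3 -m pendant '[[0,0,3,0],[0,0,6,-4],[3,1.3,6.5,-12],[7,3,6.5,-20],[10.5,4.7,6.5,-28],[10.5,4.7,6.5,-30],[10.5,4.7,6.5,-30]]' -0.1 10
python3 -m pendant '[[0,0,0,0],[0,0,0,0],[0,0,0,0],[0,0,0,0],[0,0,0,0]]' 1 10
python3 - <<'E'
from h import *
from scipy.spatial.transform import Rotation as R
s=arm.get_state();print(s['clock'],s['contact_force'],s['gripper_width'],s['tcp_pos'])
w=arm.snapshot('wrist');q=s["ee_rot"];np.savez("w8.npz",M=R.from_quat([q[1],q[2],q[3],q[0]]).as_matrix(),t=s["tcp_pos"])
cv2.imwrite("pics/w8.png",w)
E
```

```text
clock: 10.25
tcp_pos: [0.6178, -0.0213, 0.1373]
ee_rot: [-0.0, 0.809, 0.587, -0.0]
contact_force: [-0.1, -0.4, -0.8]
gripper_width: 0.0516
clock: 10.75
tcp_pos: [0.6175, -0.0219, 0.1382]
ee_rot: [0.0, 0.809, 0.587, 0.0]
contact_force: [0.3, -0.1, -0.2]
gripper_width: 0.0152
10.75 [ 0.32638668 -0.08448374 -0.18174729] 0.01523032424345806 [ 0.6175066  -0.02189693  0.13815206]
```

View pics/w8.png

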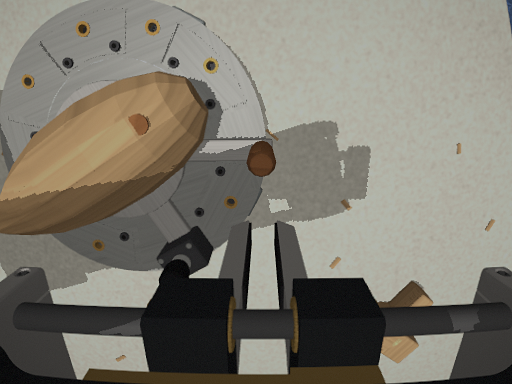

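Run:
```python
from fitw import *
h=bp(262,161,.126,"w8.npz");c=np.array([.4864,.0587]);print(h,np.hypot(*(h[:2]-c)),np.degrees(np.arctan2(*(h[:2]-c)[::-1])))
n=bp(231,202,.032,"w8.npz");print(n,np.hypot(*(n[:2]-c)),np.degrees(np.arctan2(*(n[:2]-c)[::-1])))
d=np.load("w8.npz");print((h-d["t"])@d["M"])
```

```text
[0.62984422 0.01470986 0.126     ] 0.15003791756112783 -17.049242441583143
[ 0.57528607 -0.0373566   0.032     ] 0.13087247311825614 -47.22033743673466
[0.0386275  0.00036913 0.01215427]
```

```bash
python3 -m pendant '[[0,0,-4,0],[0,0,-6.5,0],[0,0,-7.2,0],[0,0,-7.2,0]]' 1 10
python3 - <<'E'
from h import *
t=np.array([.6175,-.0219])
for a in list(np.arange(-20,6,2.))+list(np.arange(6,14.5,.5)):
    r=np.radians(a);x=.4864+.15*np.cos(r)+.02*np.sin(r);y=.0587+.15*np.sin(r)-.02*np.cos(r)
    print(a,"th",a+30.2,((np.array([x,y])-t)*100).round(2), "turn",a+17)
E
```

```text
clock: 11.2
tcp_pos: [0.6173, -0.0217, 0.0656]
ee_rot: [-0.0, 0.809, 0.587, -0.0]
contact_force: [-0.2, 0.5, 0.5]
gripper_width: 0.0004
-20.0 th 10.2 [0.3  1.05] turn -3.0
-18.0 th 12.2 [0.54 1.52] turn -1.0
-16.0 th 14.2 [0.76 2.  ] turn 1.0
-14.0 th 16.2 [0.96 2.49] turn 3.0
-12.0 th 18.2 [1.15 2.99] turn 5.0
-10.0 th 20.2 [1.31 3.49] turn 7.0
-8.0 th 22.2 [1.47 3.99] turn 9.0
-6.0 th 24.2 [1.6 4.5] turn 11.0
-4.0 th 26.2 [1.71 5.02] turn 13.0
-2.0 th 28.2 [1.81 5.54] turn 15.0
0.0 th 30.2 [1.89 6.06] turn 17.0
2.0 th 32.2 [1.95 6.58] turn 19.0
4.0 th 34.2 [1.99 7.11] turn 21.0
6.0 th 36.2 [2.02 7.64] turn 23.0
6.5 th 36.7 [2.02 7.77] turn 23.5
7.0 th 37.2 [2.02 7.9 ] turn 24.0
7.5 th 37.7 [2.02 8.04] turn 24.5
8.0 th 38.2 [2.02 8.17] turn 25.0
8.5 th 38.7 [2.02 8.3 ] turn 25.5
9.0 th 39.2 [2.02 8.43] turn 26.0
9.5 th 39.7 [2.01 8.56] turn 26.5
10.0 th 40.2 [2.01 8.7 ] turn 27.0
10.5 th 40.7 [2.   8.83] turn 27.5
11.0 th 41.2 [2.   8.96] turn 28.0
11.5 th 41.7 [1.99 9.09] turn 28.5
12.0 th 42.2 [1.98 9.22] turn 29.0
12.5 th 42.7 [1.97 9.35] turn 29.5
13.0 th 43.2 [1.96 9.49] turn 30.0
13.5 th 43.7 [1.94 9.62] turn 30.5
14.0 th 44.2 [1.93 9.75] turn 31.0
```

```bash
python3 -m pendant '[[0.3,1.05,0,-3],[0.54,1.52,0,-1],[0.65,1.76,0,0],[0.76,2.0,0,1],[0.86,2.25,0,2],[0.96,2.49,0,3],[1.06,2.74,0,4],[1.15,2.99,0,5]]'
```

```text
clock: 12.0
tcp_pos: [0.6294, 0.0071, 0.0678]
ee_rot: [0.001, 0.782, 0.623, -0.0]
contact_force: [-5.7, -7.3, 4.4]
gripper_width: 0.0006
```

```bash
python3 -m pendant '[[0,0,0,0]]'
python3 - <<'E'
from h import *
from fitw import bp
from scipy.spatial.transform import Rotation as R
s=arm.get_state();w=arm.snapshot('wrist');q=s["ee_rot"];M=R.from_quat([q[1],q[2],q[3],q[0]]).as_matrix()
np.savez("w9.npz",M=M,t=s["tcp_pos"]);cv2.imwrite("pics/w9.png",cv2.resize(w[100:340,150:390],None,fx=2,fy=2,interpolation=2))
E
```

```text
clock: 12.1
tcp_pos: [0.6298, 0.0079, 0.0676]
ee_rot: [0.001, 0.782, 0.623, 0.001]
contact_force: [-0.5, -1.7, 1.9]
gripper_width: 0.0004
```

View pics/w9.png

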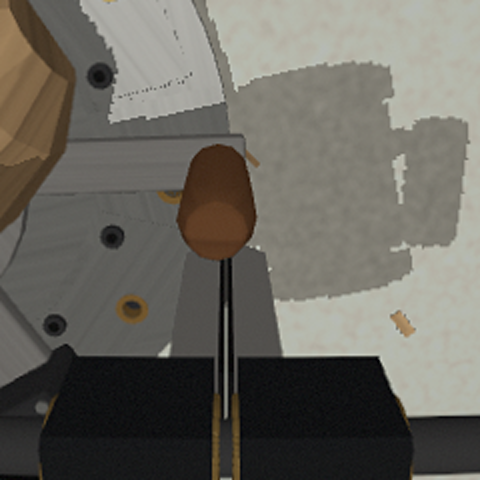

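```bash
python3 -m pendant '[[0.08,0.25,0,1],[0.16,0.5,0,2],[0.24,0.75,0,3],[0.32,1.0,0,4],[0.38,1.25,0,5],[0.45,1.51,0,6],[0.51,1.77,0,7],[0.56,2.03,0,8]]'
python3 -c "
from h import *;from fitw import bp
print(bp(259,215,.126,'w9.npz'),np.load('w9.npz')['t'])"
```

```text
clock: 12.95
tcp_pos: [0.6353, 0.0275, 0.0672]
ee_rot: [0.001, 0.737, 0.676, 0.0]
contact_force: [-2.1, -8.2, 5.7]
gripper_width: 0.0005
[0.63301693 0.0290403  0.126     ] [0.62977597 0.00789811 0.06760323]
```

```bash
python3 -m pendant '[[0.05,0.26,0,1],[0.1,0.52,0,2],[0.14,0.78,0,3],[0.18,1.04,0,4],[0.21,1.3,0,5],[0.24,1.56,0,6],[0.26,1.83,0,7],[0.28,2.09,0,8]]'
python3 - <<'E'
from h import *
from fitw import bp
from scipy.spatial.transform import Rotation as R
s=arm.get_state();w=arm.snapshot('wrist');q=s["ee_rot"];M=R.from_quat([q[1],q[2],q[3],q[0]]).as_matrix()
np.savez("w10.npz",M=M,t=s["tcp_pos"]);cv2.imwrite("pics/w10.png",w)
E
```

```text
clock: 13.75
tcp_pos: [0.6381, 0.0483, 0.0671]
ee_rot: [0.001, 0.688, 0.726, 0.0]
contact_force: [-2.3, -8.6, 5.7]
gripper_width: 0.0003
```

View pics/w10.png

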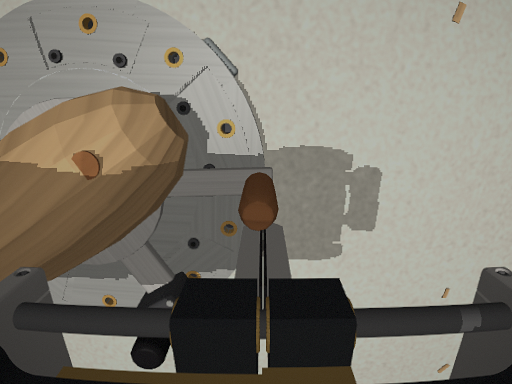

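```bash
python3 -m pendant '[[0.01,0.15,0,0.6],[0.02,0.3,0,1.2],[0.03,0.45,0,1.8],[0.03,0.6,0,2.4],[0.03,0.75,0,3],[0.03,0.9,0,3.5],[0.03,1.06,0,4]]'
python3 -m pendant '[[0,0.1,0,0.4],[0,0.2,0,0.8],[-0.01,0.3,0,1.2],[-0.01,0.4,0,1.6]]'
```

```text
clock: 14.5
tcp_pos: [0.6384, 0.0593, 0.0669]
ee_rot: [0.001, 0.663, 0.749, 0.0]
contact_force: [-0.8, -7.3, 4.1]
gripper_width: 0.0005
clock: 14.9
tcp_pos: [0.6383, 0.0635, 0.0669]
ee_rot: [0.001, 0.652, 0.758, 0.0]
contact_force: [0.3, -5.3, 4.3]
gripper_width: 0.0004
```

```bash
python3 -m pendant '[[0,0.08,0,0.3],[0,0.16,0,0.6],[0,0.24,0,0.9]]'
```

```text
clock: 15.2
tcp_pos: [0.6383, 0.0657, 0.0669]
ee_rot: [0.001, 0.646, 0.763, 0.0]
contact_force: [-0.8, -7.2, 4.4]
gripper_width: 0.0005
```

```bash
python3 -m pendant '[[0,0.07,0,0.25],[-0.01,0.14,0,0.5]]'; python3 -m pendant '[[0,0.06,0,0.25],[-0.01,0.12,0,0.5]]'
```

```text
clock: 15.4
tcp_pos: [0.6382, 0.0671, 0.0668]
ee_rot: [0.001, 0.643, 0.766, 0.0]
contact_force: [1.6, -7.0, 4.6]
gripper_width: 0.0006
clock: 15.6
tcp_pos: [0.6381, 0.0685, 0.0668]
ee_rot: [0.001, 0.639, 0.769, 0.0]
contact_force: [1.7, -6.4, 3.2]
gripper_width: 0.0003
```

```bash
python3 -m pendant '[[0,0.06,0,0.25],[-0.01,0.12,0,0.5]]'
```

```text
clock: 15.8
tcp_pos: [0.6377, 0.0703, 0.0664]
ee_rot: [0.0, 0.636, 0.772, 0.0]
contact_force: [0.6, -1.0, 0.4]
gripper_width: 0.0002
```

```bash
python3 -m pendant '[[0,0.06,0,0.2],[-0.01,0.1,0,0.4]]'
```

```text
clock: 16.0
tcp_pos: [0.6374, 0.0713, 0.066]
ee_rot: [0.0, 0.634, 0.774, 0.0]
contact_force: [2.2, -2.5, 0.7]
gripper_width: 0.0007
```

```bash
python3 -m pendant '[[0,0.04,0,0.1],[0,0.04,0,0.1]]'
python3 - <<'E'
from h import *
im0=cv2.imread("pics/scene1.png");im=arm.snapshot("scene");cv2.imwrite("pics/scene11.png",im)
c=np.array([.4864,.0587]);a=np.radians(-90.2+43)
X=np.r_[c+.13*np.array([np.cos(a),np.sin(a)]),.1];u,v=proj("scene",X)[0].astype(int)
k=8;crop=cv2.resize(im[v-25:v+25,u-25:u+25],(400,400),interpolation=2)
X0=np.r_[c+.13*np.array([np.cos(np.radians(-90.2)),np.sin(np.radians(-90.2))]),.1];u0,v0=proj("scene",X0)[0].astype(int)
c0=cv2.resize(im0[v0-25:v0+25,u0-25:u0+25],(400,400),interpolation=2)
cv2.imwrite("pics/c11.png",cv2.convertScaleAbs(np.hstack([c0,crop]),alpha=1.7));print(u,v,u0,v0)
E
```

```text
clock: 16.2
tcp_pos: [0.6374, 0.0715, 0.066]
ee_rot: [0.0, 0.633, 0.774, 0.0]
contact_force: [1.2, -2.6, 1.5]
gripper_width: 0.0007
231 185 215 169
```

View pics/c11.png

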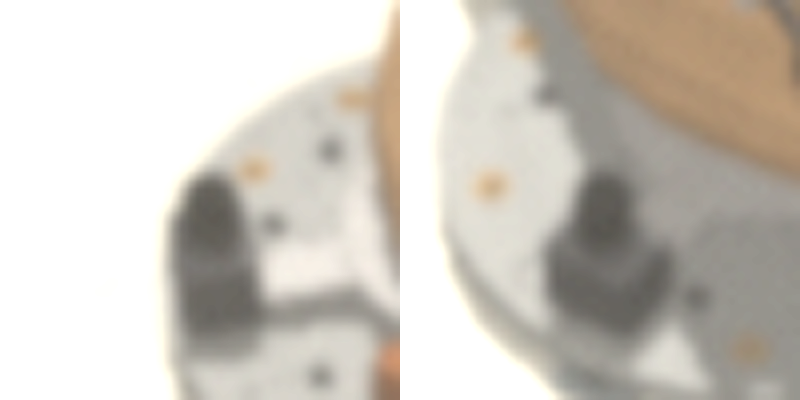

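```bash
python3 -m pendant '[[0,0.06,0,0],[0,0.06,0,0]]'
python3 - <<'E'
from h import *
s=arm.get_state();print(s['tcp_pos'],s['contact_force'])
E
```

```text
clock: 16.45
tcp_pos: [0.6373, 0.0721, 0.066]
ee_rot: [0.0, 0.633, 0.774, -0.0]
contact_force: [-0.1, -3.5, 1.4]
gripper_width: 0.0006
[0.63727729 0.07213249 0.06598479] [-0.09953432 -3.53942118  1.35011038]
```

```bash
python3 -m pendant '[[0,0.05,0,0],[0,0.05,0,0]]'; python3 -m pendant '[[0,0,0,0]]'
```

```text
clock: 16.65
tcp_pos: [0.6372, 0.0727, 0.066]
ee_rot: [-0.0, 0.633, 0.774, -0.0]
contact_force: [0.2, -3.1, 2.4]
gripper_width: 0.0004
clock: 16.75
tcp_pos: [0.6372, 0.0727, 0.0659]
ee_rot: [-0.0, 0.633, 0.774, -0.0]
contact_force: [-0.3, -1.8, 2.2]
gripper_width: 0.0004
```

```bash
python3 -m pendant '[[0.3,-1.5,0,0],[0.5,-2.5,2,0],[0.5,-2.5,6,0],[0,-4,9,4],[-3,-8,9,12],[-6,-11,9,20],[-6,-11,9,28],[-6,-11,9,28]]'
python3 - <<'E'
from h import *
from scipy.spatial.transform import Rotation as R
s=arm.get_state();w=arm.snapshot('wrist');q=s["ee_rot"];M=R.from_quat([q[1],q[2],q[3],q[0]]).as_matrix()
print(s['contact_force'])
np.savez("w12.npz",M=M,t=s["tcp_pos"])
h,wd=w.shape[:2];a=cv2.imread("pics/w1.png")[120:220,205:325];b=w[120:250,200:330]
cv2.imwrite("pics/w12.png",np.hstack([cv2.resize(a,(390,390*100//120),interpolation=2).copy() if 0 else cv2.copyMakeBorder(cv2.resize(a,(390,325),interpolation=2),0,65,0,0,0),cv2.resize(b,(390,390),interpolation=2)]))
E
```

```text
clock: 17.55
tcp_pos: [0.5769, -0.0386, 0.1562]
ee_rot: [0.0, 0.427, 0.904, 0.0]
contact_force: [-0.1, -0.1, -0.7]
gripper_width: 0.0007
[-0.14922405 -0.12591749 -0.65412175]
```

View pics/w12.png

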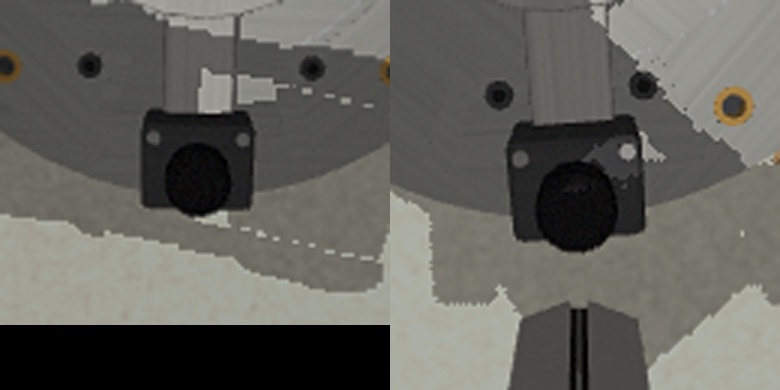

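```bash
python3 -m pendant '[[0,0,4,0],[0,0,6,0],[0,0,6,0],[0,0,6,0]]'; python3 -c "
from cell import arm
print(arm.job_done())"
```

```text
clock: 18.0
tcp_pos: [0.5774, -0.037, 0.2151]
ee_rot: [-0.0, 0.428, 0.904, -0.0]
contact_force: [0.3, 0.3, -0.7]
gripper_width: 0.0007
the job is handed in; nothing more can be done
None
```

The table is turned one station on. As far as my checks show, the pin is home in the very next hole, about 43° anticlockwise of the old one. I handed in at 18.0 s with the gripper clear of everything.

**What I did:** I pulled the pin about 12 mm up by its knob and swung the table about 12° by the knob. I then lowered the pin to just above the plate and let go so it could ride. From there I pushed only on the turning handle with the shut fingers, slowing to about 1 mm steps near the hole until the pin dropped.

**Last checks:**
- **Push force:** it fell from about 7 N while riding to 1–3.5 N at the spot where the camera had placed the hole.
- **Knob height:** in the final wrist picture the knob's offset from the housing and its size match the home position, not riding 8–9 mm up. This is only good to about 3 mm of pin height, so "fully home" is inferred, not measured directly.

**What disagreed or went over:**
- **Fingertips:** the visible tips end about 30 mm short of the reported tool point. My first attempt at the knob closed on air above it, with no contact force, and I repeated it lower.
- **Push after the drop:** I pushed on to test the fit and the finger went about 2.4 mm further at the handle. That is about 2 mm at the pin, slightly more than the hole's 1.5 mm clearance. The force stayed at or below 3.5 N, and I never felt a firm stop against the hole wall.
- **Bystanders:** I did not check them again at the end. The arm never went near them.
- **Pictures:** I viewed 17, against a budget of 10.

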